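# Load-cell check: release the transport lock and hold the spring rig at its set mark

### The job

Get the load-cell check rig on the right of the bench ready for a reading: slide the black grip of its transport lock all the way to the free end (to the right, green strip), then draw the stirrup handle out against its spring until the yellow pointer stands level with the red set marker on the scale, coming up to it without overshooting. Finish while holding: your program ends with the gripper still keeping the handle steady at that mark. Do not shift the red marker or disturb the other things on the bench.

Things in the scene. Friction and masses are not known exactly. Their poses are not given: they have to be found in the camera images.
- load_rig: Load-cell check rig, fixed: plate 265 x 116 x 12 mm; from the operator's side to the back a stirrup handle on a pull rod, a transport lock, a gauge barrel with a white scale on top, a load cell on a bracket. Origin: on the plate's underside below the rod, 150 mm behind its front edge. +x points away from the operator along the rod, z up; the rod runs at y = 0, 60 mm up. Highest part 116 mm.
- lock_grip (a point): Centre of the lock's black ribbed grip, 100 mm above the bench; the block is 24 mm along the rig's x, 14 mm along its y, from 82 to 116 mm up. Axes as the rig's. Steel parts beside it reach 80 mm and the scale 20 mm behind it 85 mm: keep the fingertips above 87 mm. It slides along the rig's -y (to the operator's right).
- transport_lock (a joint): Travel of the transport lock in m: 0 = locked (a fork plate stands in front of the rod's brass collar, the rod cannot be pulled), 0.037 = free, at the end stop on the right. It starts at 0 to 0.008. Stiff slide, about 2 N, stays where it is left.
- handle_bar (a point): Middle of the cross bar of the stirrup handle: a round black bar 18 mm thick, 112 mm long along the rig's y, 60 mm above the bench. The point's axes are the rig's. Behind it (rig +x) is a finger opening 61 mm deep and 86 mm wide, closed by a steel bow.
- pull_handle: The whole stirrup handle, carried by the pull rod; its origin coincides with the rig's origin when the rod is home. Take it by its bar (see handle_bar).
- pull_rod (a joint): How far the rod and handle are drawn out along the rig's -x, in m: 0 = home, 0.08 = end of travel. A spring pulls it back: about 5.4 N at home, rising by 0.18 N per mm, so 11 to 17 N at the marks used. It returns home if let go.
- pointer (a point): The yellow pointer on the scale (a fin 4 mm thick along the rig's x, 16 mm across, its top 106 mm up); this point lies 95 mm above the bench at rig y = 0; it moves with the pull rod along the rig's -x. The point's axes are the rig's.
- set_mark (a point): White centre line of the red set marker, a clip 8 mm wide along the rig's x on the left edge of the scale, its top 106 mm up; this point lies 95 mm above the bench at rig y = +10 mm; set somewhere 30 to 60 mm from the pointer's home, toward the operator. The pointer is level with it when both have the same rig x. Scale lines are 5 mm apart. It is held by about 6 N of friction.
- weight_500: Steel knobbed test weight 38 mm across, 66 mm high, standing loose; origin under its centre. Leave it alone.
- weight_200: Steel knobbed test weight 29 mm across, 50 mm high, standing loose; origin under its centre. Leave it alone.
- timer: White batch timer 62 x 27 x 56 mm, standing loose at the left; origin under its centre. Leave it alone.
- beaker_b: Small steel beaker 58 mm across, 65 mm high, standing loose at the left; origin under its centre. Leave it alone.
- scoop_white: White hand scoop 162 x 48 x 33 mm, lying loose at the right edge; origin under its centre. Leave it alone.

How it is judged:
On the way, in this order (a step that is already met when the one before it is completed fails the run):
1. the transport lock is slid to its free end stop (within 3 mm) with the pull rod still home (value of joint transport_lock above 0.034 m and value of joint pull_rod below 0.006 m), for 0.2 s.
2. the fingers draw the handle out until the pointer is within one 5 mm scale line of the red marker (x of pointer in the frame of set_mark between -0.005 and 0.005 m and contact force between the fingers and pull_handle above 3 N), for 0.3 s.
At the end, for the whole second after the job is handed in: The transport lock stands at its free end (within 3 mm) and the gripper's fingers still hold the handle (more than 3 N), still (under 8 mm/s), with the yellow pointer within 5 mm, one scale line, of the red marker's centre line (all of step 2 and velocity of joint pull_rod between -0.008 and 0.008 m/s and value of joint transport_lock above 0.034 m); the arm keeps its last pose, push and grip.
It fails at once if the pointer is pulled past the red marker by more than 10 mm (two scale lines) (x of pointer in the frame of set_mark below -0.01 m).
It fails at once if the red set marker is shifted by more than 4 mm (distance of set_mark from where it was at the start of the episode above 0.004 m).
It fails at once if another thing on the bench is moved by more than 20 mm (distance of any of weight_500, weight_200, scoop_white, timer, beaker_b from where it was at the start of the episode above 0.02 m).
It also fails if it takes over 45 s, if anything falls off the work surface, if the arm or the gripper's body presses on something with over 40 N, if the wrist force passes 120 N, or if a joint passes its speed limit or range.

### The arm

A 6-joint arm with a two-finger parallel gripper is mounted at the origin on a cart in front of the work surface, level with it; the furniture and walls round the work are solid. World frame = base frame: x ahead of the robot, y to its left, z up, the work surface at z = 0. Lengths are in m, angles in rad, forces in N, time in s.
With the tool pointing down it reaches from about 0.3 to 0.875 m from the base axis. Payload 6.4 kg.
Tool frame: the origin (TCP) lies at the very end of the fingers, on their centre line; the grasp point (between the pads) lies 19 mm behind it; z points along the fingers, y is the line along which they close (so a half turn about z gives the same grasp; the last joint's range is limited). The gripper opens to 85 mm and grips with 20 to 120 N. Pads are 22 mm wide; open, the fingers measure 114 mm over their backs; the gripper's body (76 mm by 85 mm) begins 54 mm behind the grasp point. The pads swing forward as they close: fully open they stand 13 mm farther back than shut.
Start: joints at [-1.345, 0.181, 1.607, -0, 1.354, -0.206], TCP at [0.241, -0.522, 0.231] pointing down, gripper open.
Joint ranges: [-2.99, 2.99], [-0.89, 2.07], [0.3, 2.58], [-1.14, 4.28], [0, 2.63], [-3.12, 3.12]. Speed limits (rad/s): [2.57, 2.57, 3.01, 3.14, 3.14, 3.14].

### API

Orientations are given as a unit quaternion [w, x, y, z].
In Python, from bench import ctrl gives the robot as it stands.
- The arm moves only by the tool jog_arm, never from a script. Its argument "series" is a list that holds one entry, the list of rows, each a list of 7 numbers: the shift along the tool's x, y, z in mm, then the turn, a rotation vector about the tool's x, y, z in rad, then the finger opening in mm, from 0 to 85.4. In form: [[[tx, ty, tz, rx, ry, rz, gripper], ...]]. A call has exactly 10 rows; each row shifts and turns the commanded pose from where the row before left it, along the tool's axes as they then stand; what a row does not reach is not made up. A row lasts 1/10 s, in which the tool goes at most 50 mm and 8.59 degrees, less where a joint would pass 70% of its speed; a pose out of reach is approached as far as the arm can. A call with a gripper value outside its range is refused whole. The fingers move at their own pace and stop on an object; the grip force is fixed at half the most. Time passes only in rows, so rows that do not move let the fingers close, or fill a call up. It gives the time, the measured TCP pose, the force, the opening and the grip force at its end, in the units of the state.
- ctrl.get_obs(): the state, without advancing time (a new reading comes with each control period).
- ctrl.camera(name): name is "scene" or "side" or "wrist"; returns a dict with "frame" (384x512x3 uint8, blue, green, red), "z_map" (384x512 float32, m along the optical axis (not along the pixel's ray), 0 where there is no reading), "fx", "fy", "cx", "cy" (pixels), "xyz" and "rotation" of the camera in the world. Camera axes: x right, y down, z forward; pixel columns grow to the right and rows downward; lengths in m; the calibration is good to about 2 mm. A picture is of the moment at which its call begins.
- ctrl.hand_in(): hands the job in; it is judged then, once.
The state is a dict: "time_s": time; "q": joint angles; "dq": joint speeds; "joint_efforts": joint torques, N m; "eef_pos": TCP position; "eef_rot": TCP orientation; "wrist_force": force on the tool from outside, world axes, zero at the start; "torque": the same for the moment, N m; "opening": opening from 0.0 (shut) to 1.0 (fully open); "grasp_force": force on a finger pad.
Only numpy, scipy, OpenCV 4.12 (cv2) and the standard library are available. Lean on these libraries where they do the work, as an engineer would, in place of code of your own. Each camera call takes 0.05 s, during which the arm holds its last target. There are 200 camera calls.

## Working session

There is one attempt and no reset: what is moved stays moved. The work goes in short steps, Python scripts to look and compute and a tool call to move; the robot and the scene stay as the last step left them, time stands still between calls to the robot, and variables do not carry over. Pictures are saved under pics/ and viewed, at most 10 in all, crops included, and the job is handed in when it is done.

Besides the shell and the picture viewer there is one more tool, called after "Request:" as a command line: name --argument value ..., lists and objects as JSON in quotes. jog_arm: Moves the arm, as the interface text tells. Its arguments: {"type":"object","properties":{"series":{"type":"array"}},"required":["series"]}

```bash
mkdir -p pics
cat > h.py <<'E'
import numpy as np, cv2, pickle
from bench import ctrl
def snap(name,tag):
    c=ctrl.camera(name); pickle.dump(c,open(f'pics/{tag}.pkl','wb')); cv2.imwrite(f'pics/{tag}.png',c['frame']); return c
def load(tag): return pickle.load(open(f'pics/{tag}.pkl','rb'))
def R(c):
    r=np.array(c['rotation'],float)
    if r.shape==(3,3): return r
    from scipy.spatial.transform import Rotation as Ro
    r=r.ravel(); return Ro.from_quat([r[1],r[2],r[3],r[0]]).as_matrix()
def ray(c,u,v): return R(c)@np.array([(u-c['cx'])/c['fx'],(v-c['cy'])/c['fy'],1.])
def atz(c,u,v,z):
    d=ray(c,u,v); o=np.array(c['xyz']); return o+d*(z-o[2])/d[2]
def dep(c,u,v):
    z=c['z_map'][int(round(v)),int(round(u))]; return np.array(c['xyz'])+ray(c,u,v)*z
def proj(c,p):
    q=R(c).T@(np.array(p)-np.array(c['xyz'])); return c['fx']*q[0]/q[2]+c['cx'],c['fy']*q[1]/q[2]+c['cy']
E
python3 - <<'E'
from h import *
import h
for n in('scene','side','wrist'):
    c=snap(n,n+'0'); print(n,c['xyz'],c['fx'],c['cx'],c['cy'],np.round(h.R(c),3).tolist())
a=[cv2.imread(f'pics/{n}0.png') for n in('scene','side')]
cv2.imwrite('pics/a.png',cv2.resize(np.hstack(a),(800,300)))
print(ctrl.get_obs())
E
```

```text
scene [-0.2055098   0.61115101  0.83128523] 442.57206614330585 259.07079345175543 187.55786464011916 [[-0.685, -0.412, 0.601], [-0.729, 0.403, -0.554], [-0.014, -0.817, -0.576]]
side [ 0.53256367 -1.51419274  0.84693258] 444.7411675394465 256.3780964313023 196.6169187231635 [[1.0, -0.007, 0.025], [-0.026, -0.454, 0.89], [0.005, -0.891, -0.454]]
wrist [ 0.30045948 -0.49415939  0.37437174] 280.4106448358309 258.5974677553106 194.63573837535913 [[0.419, -0.876, -0.24], [-0.908, -0.405, -0.108], [-0.003, 0.263, -0.965]]
{'time_s': 0.15, 'q': array([-1.34529291e+00,  1.81390580e-01,  1.60777736e+00,  1.22349741e-05,
        1.35381124e+00, -2.06294435e-01]), 'dq': array([-0.00037243, -0.00208773, -0.00290211,  0.0006837 , -0.00010883,
       -0.00117307]), 'joint_efforts': array([ 9.07897029e-04, -4.45259213e+01, -3.51692390e+01, -1.97218651e-04,
        5.76710649e-03, -3.15125590e-05]), 'eef_pos': array([ 0.24056476, -0.52178792,  0.23058022]), 'eef_rot': array([-6.93289586e-04,  9.76784264e-01,  2.14224231e-01, -6.85500121e-07]), 'wrist_force': array([-0.47166133, -0.06204822, -0.05744235]), 'torque': array([-0.00615074, -0.00443875, -0.00134945]), 'grasp_force': 0.0, 'opening': 0.9985514026508089}
```

View pics/a.png

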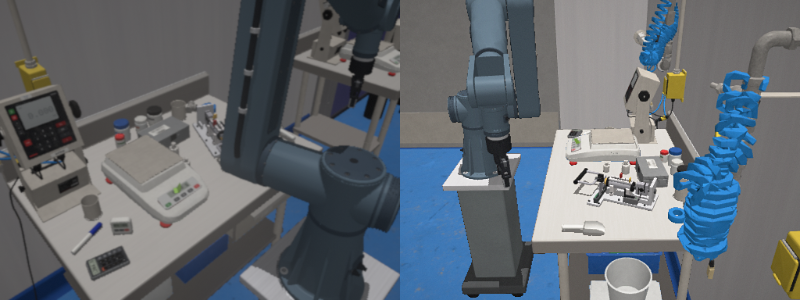

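View pics/wrist0.png

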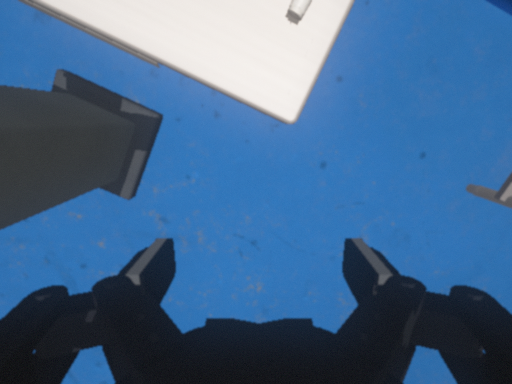

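The scene camera's view of the rig is partly blocked by the arm. The side view shows the rig around side pixel (280,237), with the scoop in front at about (235,290). I'll enlarge both.

Run:
```python
from h import *
a=cv2.resize(load('side0')['frame'][195:275,210:340],None,fx=6,fy=6,interpolation=cv2.INTER_CUBIC)
cv2.imwrite('pics/b.png',a)
c=load('side0')
for u,v in[(281,237),(235,240),(300,200)]: print(u,v,dep(c,u,v))
```

```text
281 237 [ 0.64892959 -0.27855525  0.06706245]
235 240 [ 0.49575084 -0.1929454   0.00244059]
300 200 [0.74525646 0.01348564 0.05113453]
```

View pics/b.png

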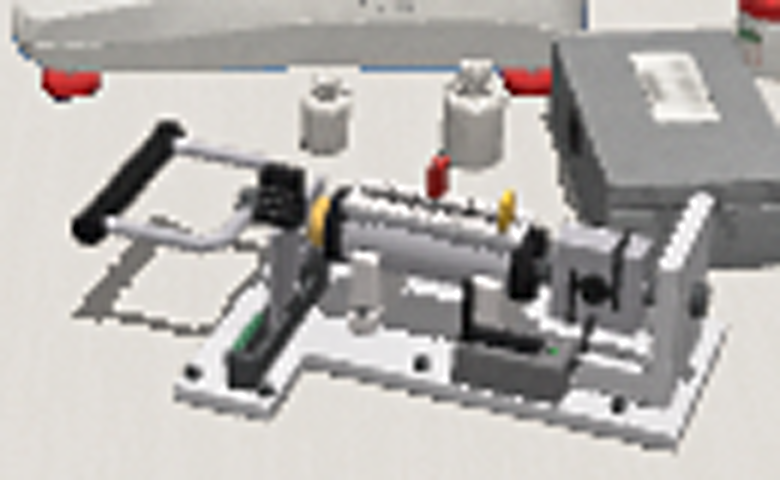

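The crop shows the handle bar's ends at side pixels (239,217) and (225,233), the black grip at about (257,227), the pointer at about (294.5,230) and the red clip at about (283,225). I'll back-project these at the known heights and check them against depth.

Run:
```python
from h import *
c=load('side0')
f=lambda u,v:(210+u/6-.4,195+v/6-.4)
P={'barL':(172,133,.06),'barR':(88,228,.06),'gripc':(282,195,.10),'ptr':(507,212,.095),'mark':(438,178,.095),'plateFR':(265,410,.012),'plateBR':(675,440,.012),'plateBRtop':(725,325,.012)}
for k,(u,v,z) in P.items(): print(k,atz(c,*f(u,v),z).round(4),dep(c,*f(u,v)).round(4))
```

```text
barL [ 0.5073 -0.1297  0.06  ] [ 0.5076 -0.1489  0.0709]
barR [ 0.4614 -0.2364  0.06  ] [ 0.4615 -0.2365  0.06  ]
gripc [ 0.569  -0.2692  0.1   ] [ 0.5687 -0.2811  0.1072]
ptr [ 0.6905 -0.2808  0.095 ] [ 0.6897 -0.2875  0.0991]
mark [ 0.656  -0.2441  0.095 ] [ 0.6552 -0.2525  0.1   ]
plateFR [ 0.5584 -0.3444  0.012 ] [ 0.5585 -0.3425  0.0106]
plateBR [ 0.7729 -0.3752  0.012 ] [ 0.7741 -0.3694  0.0077]
plateBRtop [ 0.818  -0.2681  0.012 ] [ 0.8175 -0.2702  0.0134]
```

Rough rig yaw is about -24°. I'll turn the tool so its closing line lies along the rod and bring the wrist camera over the rig.

Request:
jog_arm --series '[[[0,0,0,0,0,-0.144,85],[0,0,0,0,0,-0.144,85],[0,0,0,0,0,-0.144,85],[0,0,0,0,0,-0.144,85],[0,0,0,0,0,-0.144,85],[30,15,0,0,0,0,85],[40,20,0,0,0,0,85],[40,20,0,0,0,0,85],[40,20,0,0,0,0,85],[40,20,0,0,0,0,85]]]'

```text
time_s: 1.15
eef_pos: [0.4058, -0.3859, 0.2311]
eef_rot: [-0.0, 0.839, 0.544, -0.0]
wrist_force: [-0.1, -0.0, -0.2]
opening: 0.992
grasp_force: 0.0
```

Request:
jog_arm --series '[[[40,20,0,0,0,0,85],[40,20,0,0,0,0,85],[40,20,0,0,0,0,85],[40,20,0,0,0,0,85],[40,20,0,0,0,0,85],[15,8,0,0,0,0,85],[0,0,10,0,0,0,85],[0,0,0,0,0,0,85],[0,0,0,0,0,0,85],[0,0,0,0,0,0,85]]]'

```text
time_s: 2.15
eef_pos: [0.5899, -0.2362, 0.2213]
eef_rot: [-0.0, 0.839, 0.544, -0.0]
wrist_force: [-0.5, -0.7, 0.3]
opening: 0.997
grasp_force: 0.0
```

Run:
```python
from h import *
c=snap('wrist','w1'); cv2.imwrite('pics/w1b.png',cv2.resize(c['frame'],(800,600),interpolation=cv2.INTER_CUBIC))
o=ctrl.get_obs(); print(o['time_s'],o['eef_pos'],o['eef_rot'],o['q'],c['xyz'])
```

```text
2.2 [ 0.59012477 -0.23609855  0.22153715] [ 1.20677107e-04  8.39223963e-01  5.43785917e-01 -4.63212325e-05] [-5.66897078e-01  3.21197262e-01  1.45523137e+00 -1.88614491e-04
  1.36498307e+00 -1.45945758e-01] [ 0.61658112 -0.17544343  0.36518236]
```

View pics/w1b.png

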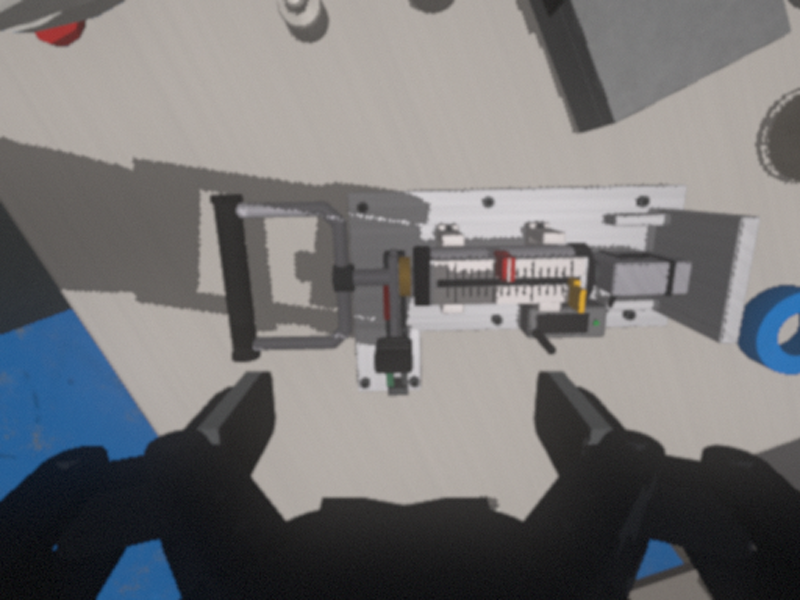

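The wrist picture (800 px scale) shows the bar from (228,198) to (244,357), the grip's top at (394,352), the pointer at (578,296) and the red marker's white line at about (509,268).

```bash
cat >> h.py <<'E'
def tri(c1,p1,c2,p2):
    A=[];b=[]
    for c,p in((c1,p1),(c2,p2)):
        d=ray(c,*p); d/=np.linalg.norm(d); M=np.eye(3)-np.outer(d,d); A.append(M); b.append(M@np.array(c['xyz']))
    A=np.vstack(A);b=np.hstack(b); x=np.linalg.lstsq(A,b,rcond=None)[0]; return x,np.linalg.norm(A@x-b)
E
python3 - <<'E'
from h import *
w=load('w1'); s=load('side0')
f=lambda u,v:(210+u/6-.4,195+v/6-.4)
g=lambda u,v:(u/1.5625-.2,v/1.5625-.2)
P={'barL':((228,200),(172,133),.06),'barR':((244,353),(88,228),.06),'barM':((236,277),(130,180),.06),'grip':((394,355),(282,195),.10),'griptop':((394,343),(282,178),.116),
'ptrtop':((577,285),(508,195),.106),'mark':((507,254),(440,160),.106),'plateF':((358,390),None,.012),'plateB':((685,187),None,.012),'plateL':((349,187),None,.012)}
for k,(a,b,z) in P.items():
    print(k,'atz',atz(w,*g(*a),z).round(4),'dep',dep(w,*g(*a)).round(4), *( [np.round(t,4) for t in tri(w,g(*a),s,f(*b))] if b else []))
cv2.imwrite('pics/crop.png',np.vstack([cv2.resize(w['frame'][145:205,255:385],(780,360),interpolation=cv2.INTER_CUBIC),cv2.resize(w['frame'][200:240,215:345],(780,240),interpolation=cv2.INTER_CUBIC)]))
E
```

```text
barL atz [ 0.5031 -0.1354  0.06  ] dep [ 0.5073 -0.1369  0.0713] [ 0.5062 -0.1363  0.0644] 0.002
barR atz [ 0.458  -0.2367  0.06  ] dep [ 0.4625 -0.235   0.0686] [ 0.4602 -0.2367  0.061 ] 0.0021
barM atz [ 0.4814 -0.184   0.06  ] dep [ 0.4856 -0.1837  0.0695] [ 0.4827 -0.1842  0.0605] 0.0014
grip atz [ 0.5669 -0.2695  0.1   ] dep [ 0.5701 -0.2634  0.1173] [ 0.568  -0.2694  0.1004] 0.0015
griptop atz [ 0.5731 -0.2568  0.116 ] dep [ 0.57   -0.2625  0.0985] [ 0.5702 -0.2602  0.1052] 0.0014
ptrtop atz [ 0.6879 -0.2712  0.106 ] dep [ 0.6904 -0.2745  0.0972] [ 0.6905 -0.2732  0.1009] 0.0016
mark atz [ 0.6559 -0.2363  0.106 ] dep [ 0.6576 -0.2388  0.095 ] [ 0.6569 -0.2371  0.1024] 0.0007
plateF atz [ 0.5077 -0.3179  0.012 ] dep [ 0.5076 -0.318   0.0116]
plateB atz [ 0.815  -0.2656  0.012 ] dep [ 0.814  -0.2652  0.0137]
plateL atz [ 0.5763 -0.159   0.012 ] dep [ 0.575  -0.1585  0.0011]
```

View pics/crop.png

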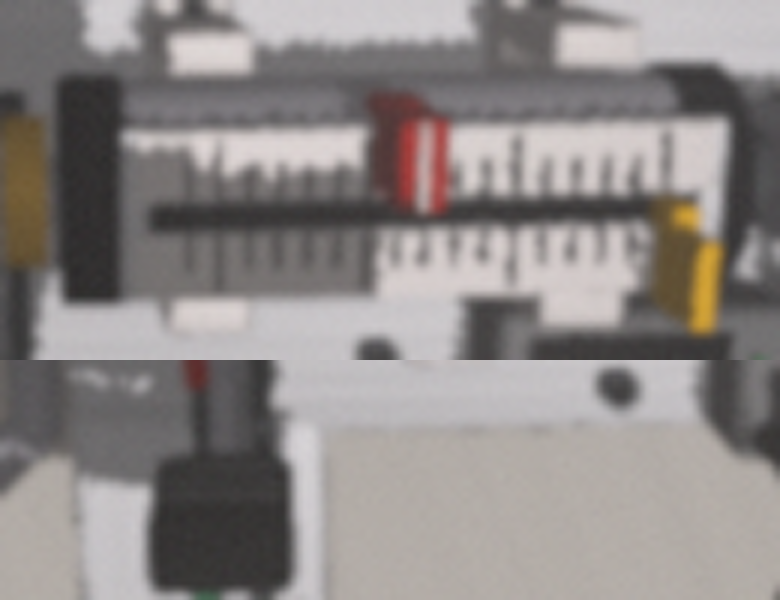

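The crops show the marker's white line at (427,165), the pointer's bright top face centred at (706,285), and the grip's top face centred at about (221,545). Next: compute positions in the rig frame and the moves.

Run:
```python
from h import *
w=load('w1')
ex=np.array([np.cos(-.420),np.sin(-.420)]); ey=np.array([-ex[1],ex[0]])
bar=np.array([.4825,-.184])
cr=lambda u,v:(255+u/6-.4,145+v/6-.4)
g=lambda u,v:(u/1.5625-.2,v/1.5625-.2)
def rep(n,p): d=p[:2]-bar; print(n,p.round(4),'rig rel bar x %.1f y %.1f'%(d@ex*1e3,d@ey*1e3))
for uv in((428,122),(422,212)): rep('mark106',atz(w,*cr(*uv),.106)); rep(' dep',dep(w,*cr(*uv)))
for uv in((706,285),(703,325),(708,245)): rep('ptr106',atz(w,*cr(*uv),.106)); rep(' dep',dep(w,*cr(*uv)))
G=(215+221/6-.4,200+185/6-.4); rep('grip116',atz(w,*G,.116)); rep(' dep',dep(w,*G))
t=np.array([.5901,-.2361,0]); rep('tcp',t)
for u,v in((685,187),(349,187)): rep('plate',atz(w,*g(u,v),.012))
rep('cam',w['xyz'])
```

```text
mark106 [ 0.6564 -0.2391  0.106 ] rig rel bar x 181.3 y 20.6
 dep [ 0.6563 -0.2389  0.107 ] rig rel bar x 181.1 y 20.7
mark106 [ 0.6506 -0.2522  0.106 ] rig rel bar x 181.3 y 6.3
 dep [ 0.6533 -0.2583  0.0852] rig rel bar x 186.3 y 1.8
ptr106 [ 0.6877 -0.2817  0.106 ] rig rel bar x 227.2 y -5.6
 dep [ 0.6875 -0.2815  0.1066] rig rel bar x 227.0 y -5.4
ptr106 [ 0.6852 -0.2879  0.106 ] rig rel bar x 227.4 y -12.2
 dep [ 0.6849 -0.2873  0.1072] rig rel bar x 226.9 y -11.8
ptr106 [ 0.69   -0.2756  0.106 ] rig rel bar x 226.8 y 1.0
 dep [ 0.6897 -0.2752  0.107 ] rig rel bar x 226.4 y 1.2
grip116 [ 0.568  -0.2668  0.116 ] rig rel bar x 111.8 y -40.8
 dep [ 0.5683 -0.2661  0.1179] rig rel bar x 111.9 y -40.0
tcp [ 0.5901 -0.2361  0.    ] rig rel bar x 119.5 y -3.7
plate [ 0.815  -0.2656  0.012 ] rig rel bar x 336.9 y 61.0
plate [ 0.5763 -0.159   0.012 ] rig rel bar x 75.4 y 61.1
cam [ 0.6166 -0.1754  0.3652] rig rel bar x 118.9 y 62.5
```

Rig yaw of -24° matches the tool. The draw needed is about 46 mm. The grip lies 37 mm along -tool x and 8 mm along -tool y from the TCP. I'll go down over it with a part-open gripper.

Request:
jog_arm --series '[[[-12,-3,0,0,0,0,50],[-13,-2,5,0,0,0,50],[-12,-3,15,0,0,0,50],[0,0,25,0,0,0,50],[0,0,25,0,0,0,50],[0,0,20,0,0,0,50],[0,0,10,0,0,0,50],[0,0,0,0,0,0,50],[0,0,0,0,0,0,50],[0,0,0,0,0,0,50]]]'

```text
time_s: 3.2
eef_pos: [0.5692, -0.2661, 0.1227]
eef_rot: [0.001, 0.839, 0.545, 0.0]
wrist_force: [0.3, -0.1, 0.2]
opening: 0.586
grasp_force: 0.0
```

Run:
```python
from h import *
c=snap('wrist','w2'); cv2.imwrite('pics/w2b.png',cv2.resize(c['frame'],(800,600),interpolation=cv2.INTER_CUBIC))
o=ctrl.get_obs(); print(o['time_s'],o['eef_pos'],o['opening'])
```

```text
3.25 [ 0.56925843 -0.26603246  0.1227135 ] 0.5849975395859675
```

View pics/w2b.png

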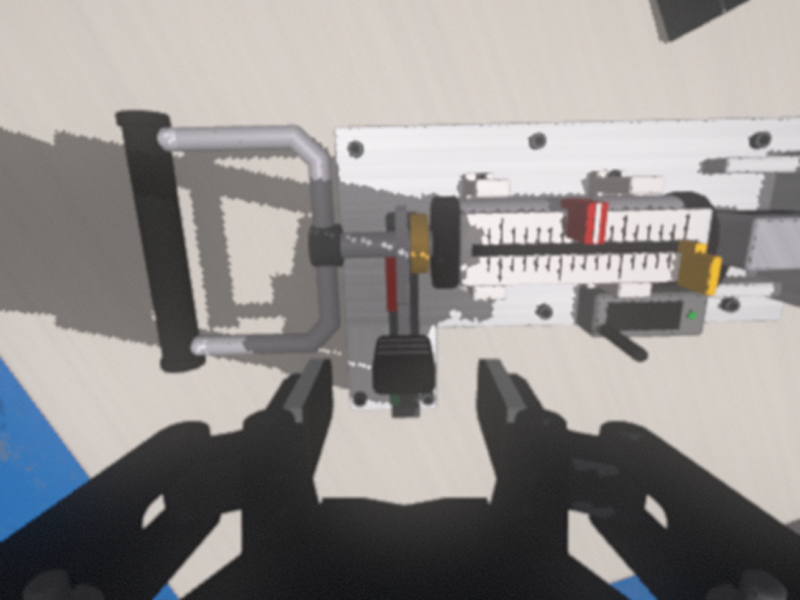

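The grip (403,365) sits midway between the fingers (330 and 478), and in line with them. I'll descend 32 mm and close.

Request:
jog_arm --series '[[[0,0,16,0,0,0,50],[0,0,16,0,0,0,50],[0,0,0,0,0,0,35],[0,0,0,0,0,0,25],[0,0,0,0,0,0,20],[0,0,0,0,0,0,15],[0,0,0,0,0,0,15],[0,0,0,0,0,0,15],[0,0,0,0,0,0,15],[0,0,0,0,0,0,15]]]'

```text
time_s: 4.25
eef_pos: [0.5691, -0.2654, 0.0884]
eef_rot: [0.0, 0.839, 0.545, 0.0]
wrist_force: [6.4, -2.1, -8.4]
opening: 0.265
grasp_force: 60.1
```

Request:
jog_arm --series '[[[-2,0,0,0,0,0,15],[-4,0,0,0,0,0,15],[-4,0,0,0,0,0,15],[-4,0,0,0,0,0,15],[-4,0,0,0,0,0,15],[-4,0,0,0,0,0,15],[-4,0,0,0,0,0,15],[-2,0,0,0,0,0,15],[0,0,0,0,0,0,15],[0,0,0,0,0,0,15]]]'

```text
time_s: 5.25
eef_pos: [0.5582, -0.2912, 0.0885]
eef_rot: [0.001, 0.839, 0.545, 0.001]
wrist_force: [9.0, -3.6, -9.7]
opening: 0.269
grasp_force: 59.9
```

Request:
jog_arm --series '[[[-1,0,0,0,0,0,15],[-1,0,0,0,0,0,15],[-1,0,0,0,0,0,15],[-1,0,0,0,0,0,15],[-1,0,0,0,0,0,15],[-1,0,0,0,0,0,15],[0,0,0,0,0,0,15],[0,0,0,0,0,0,15],[0,0,0,0,0,0,15],[0,0,0,0,0,0,15]]]'

```text
time_s: 6.25
eef_pos: [0.556, -0.2964, 0.0884]
eef_rot: [0.001, 0.839, 0.545, 0.001]
wrist_force: [8.2, -2.1, -9.7]
opening: 0.268
grasp_force: 59.9
```

Request:
jog_arm --series '[[[-1,0,0,0,0,0,15],[-1,0,0,0,0,0,15],[-1,0,0,0,0,0,15],[0,0,0,0,0,0,15],[0,0,0,0,0,0,15],[0,0,0,0,0,0,15],[0,0,0,0,0,0,15],[0,0,0,0,0,0,15],[0,0,0,0,0,0,15],[0,0,0,0,0,0,15]]]'

```text
time_s: 7.25
eef_pos: [0.5552, -0.2985, 0.0885]
eef_rot: [0.001, 0.839, 0.545, 0.001]
wrist_force: [11.1, 0.6, -11.0]
opening: 0.269
grasp_force: 60.0
```

Request:
jog_arm --series '[[[-1,0,0,0,0,0,15],[-1,0,0,0,0,0,15],[-1,0,0,0,0,0,15],[0,0,0,0,0,0,15],[0,0,0,0,0,0,15],[0,0,0,0,0,0,15],[0,0,0,0,0,0,15],[0,0,0,0,0,0,15],[0,0,0,0,0,0,15],[0,0,0,0,0,0,15]]]'

```text
time_s: 8.25
eef_pos: [0.5551, -0.2986, 0.0884]
eef_rot: [-0.0, 0.838, 0.545, 0.003]
wrist_force: [14.3, 9.6, -9.0]
opening: 0.269
grasp_force: 60.1
```

Run:
```python
from h import *
c=snap('wrist','w3'); cv2.imwrite('pics/w3b.png',cv2.resize(c['frame'][130:310,130:370],(800,600),interpolation=cv2.INTER_CUBIC))
o=ctrl.get_obs(); print(o['time_s'],o['eef_pos'],o['opening'],o['wrist_force'])
```

```text
8.3 [ 0.55507144 -0.29861368  0.08841143] 0.26744541510446734 [15.93266697  8.33806227 -9.0047244 ]
```

View pics/w3b.png

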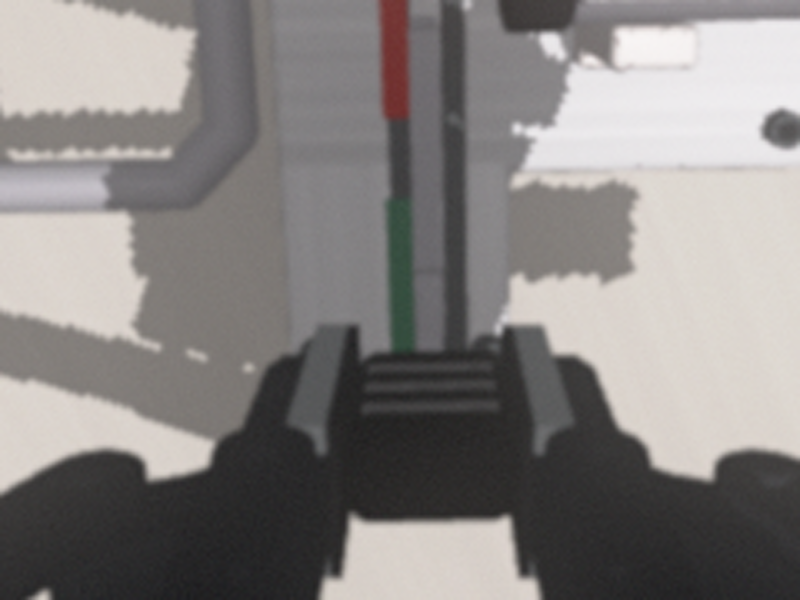

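The lock has stopped firmly at the right end: the green strip is fully uncovered and the force has risen with no further travel. I'll release, lift, and go over the handle bar (tool +75 x, -113 y).

Request:
jog_arm --series '[[[1,0,0,0,0,0,40],[1,0,0,0,0,0,60],[0,0,0,0,0,0,60],[0,0,0,0,0,0,60],[0,0,20,0,0,0,60],[0,0,0,0,0,0,60],[0,0,0,0,0,0,60],[0,0,0,0,0,0,60],[0,0,0,0,0,0,60],[0,0,0,0,0,0,60]]]'

```text
time_s: 9.3
eef_pos: [0.5534, -0.3004, 0.07]
eef_rot: [0.0, 0.839, 0.545, 0.0]
wrist_force: [-0.2, 0.4, -0.1]
opening: 0.7
grasp_force: 0.0
```

That row moved down, not up: tool +z points down, and I used the wrong sign. The wrist force is zero, so nothing was touched. Lifting straight up now.

Request:
jog_arm --series '[[[0,0,-15,0,0,0,60],[0,0,-25,0,0,0,60],[0,0,-30,0,0,0,60],[0,0,-20,0,0,0,60],[15,-20,0,0,0,0,60],[20,-30,0,0,0,0,60],[22,-33,0,0,0,0,60],[20,-30,0,0,0,0,60],[0,0,0,0,0,0,60],[0,0,0,0,0,0,60]]]'

```text
time_s: 10.3
eef_pos: [0.4817, -0.1838, 0.1608]
eef_rot: [0.001, 0.838, 0.545, 0.0]
wrist_force: [-0.1, -0.9, 0.6]
opening: 0.703
grasp_force: 0.0
```

Run:
```python
from h import *
c=snap('wrist','w4'); cv2.imwrite('pics/w4b.png',cv2.resize(c['frame'],(800,600),interpolation=cv2.INTER_CUBIC))
o=ctrl.get_obs(); print(o['time_s'],o['eef_pos'],o['eef_rot'],o['opening'],o['wrist_force'])
d=o['eef_pos'][:2]-np.array([.4825,-.184]); print(d@[.913,-.408],d@[.408,.913])
```

```text
10.35 [ 0.48217507 -0.18460295  0.1608054 ] [1.43988055e-03 8.38619821e-01 5.44715041e-01 4.96592392e-04] 0.7017353424485769 [0.25619865 0.49064714 0.56400547]
-5.065674899759913e-05 -0.0006830699102463099
```

View pics/w4b.png

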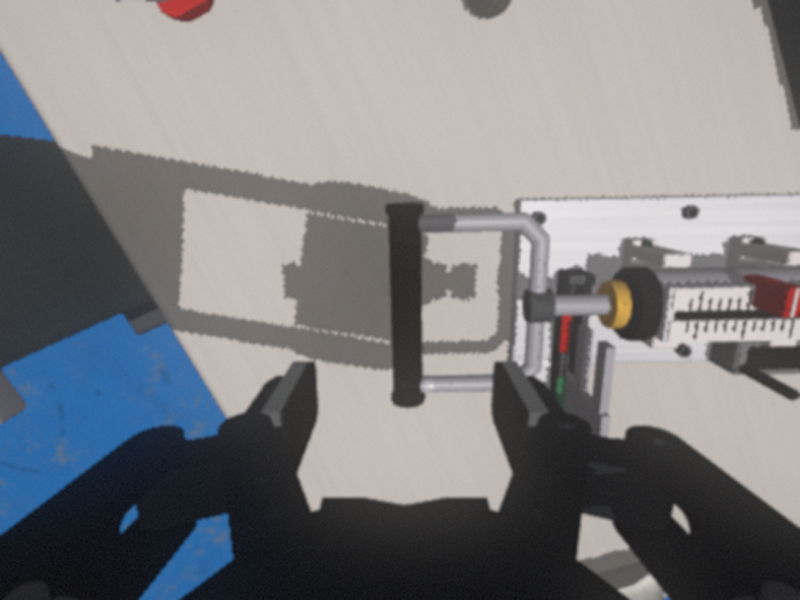

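The bar (405,303) is centred between the fingers (mid 404), and the fork plate is clear of the rod. I'll descend 120 mm and close on the bar.

Request:
jog_arm --series '[[[0,0,20,0,0,0,60],[0,0,30,0,0,0,60],[0,0,30,0,0,0,60],[0,0,25,0,0,0,60],[0,0,15,0,0,0,60],[0,0,0,0,0,0,60],[0,0,0,0,0,0,60],[0,0,0,0,0,0,60],[0,0,0,0,0,0,60],[0,0,0,0,0,0,60]]]'

```text
time_s: 11.35
eef_pos: [0.4818, -0.1842, 0.0402]
eef_rot: [0.001, 0.839, 0.545, 0.0]
wrist_force: [-0.3, 0.4, 0.6]
opening: 0.697
grasp_force: 0.0
```

Request:
jog_arm --series '[[[0,0,0,0,0,0,40],[0,0,0,0,0,0,30],[0,0,0,0,0,0,20],[0,0,0,0,0,0,10],[0,0,0,0,0,0,8],[0,0,0,0,0,0,8],[0,0,0,0,0,0,8],[0,0,0,0,0,0,8],[0,0,0,0,0,0,8],[0,0,0,0,0,0,8]]]'

```text
time_s: 12.35
eef_pos: [0.4827, -0.1845, 0.0398]
eef_rot: [0.002, 0.839, 0.545, 0.001]
wrist_force: [4.8, -0.9, -1.8]
opening: 0.19
grasp_force: 58.5
```

Run:
```python
from h import *
o=ctrl.get_obs(); print(o['time_s'],o['eef_pos'],o['opening'],o['wrist_force'])
d=o['eef_pos'][:2]-np.array([.4825,-.184]); print(d@[.913,-.408],d@[.408,.913])
```

```text
12.35 [ 0.48266095 -0.18447287  0.03984517] 0.1904435091773829 [ 4.81879093 -0.90160119 -1.75333098]
0.0003398809007750668 -0.0003660601567587645
```

Request:
jog_arm --series '[[[0,-2,0,0,0,0,8],[0,-4,0,0,0,0,8],[0,-4,0,0,0,0,8],[0,-4,0,0,0,0,8],[0,-4,0,0,0,0,8],[0,-4,0,0,0,0,8],[0,-3,0,0,0,0,8],[0,-3,0,0,0,0,8],[0,-2,0,0,0,0,8],[0,0,0,0,0,0,8]]]'

```text
time_s: 13.35
eef_pos: [0.4561, -0.1733, 0.0399]
eef_rot: [0.003, 0.839, 0.545, 0.001]
wrist_force: [8.7, -5.0, -8.7]
opening: 0.189
grasp_force: 58.7
```

Request:
jog_arm --series '[[[0,-2,0,0,0,0,8],[0,-2,0,0,0,0,8],[0,-2,0,0,0,0,8],[0,-2,0,0,0,0,8],[0,-1,0,0,0,0,8],[0,-1,0,0,0,0,8],[0,0,0,0,0,0,8],[0,0,0,0,0,0,8],[0,0,0,0,0,0,8],[0,0,0,0,0,0,8]]]'

```text
time_s: 14.35
eef_pos: [0.4475, -0.1696, 0.04]
eef_rot: [0.004, 0.839, 0.545, 0.001]
wrist_force: [9.9, -5.7, -10.3]
opening: 0.19
grasp_force: 58.8
```

Run:
```python
from h import *
o=ctrl.get_obs(); print(o['time_s'],o['eef_pos'],o['opening'],o['wrist_force'],o['grasp_force'])
d=o['eef_pos'][:2]-np.array([.4825,-.184]); print(d@[.913,-.408],d@[.408,.913])
c=snap('side','s2'); s=load('side0')
a=[cv2.resize(x['frame'][213:253,250:310],(780,520)[:1]+(300,),interpolation=cv2.INTER_CUBIC) for x in(s,c)]
cv2.imwrite('pics/s2b.png',np.vstack(a))
# w2 re-measure: 800-scale pixels mark white line, pointer top centre
w=load('w2'); g=lambda u,v:(u/1.5625-.2,v/1.5625-.2)
cv2.imwrite('pics/w2c.png',cv2.resize(w['frame'][120:195,350:470],(800,500),interpolation=cv2.INTER_CUBIC))
```

```text
14.35 [ 0.44745121 -0.16963418  0.03996845] 0.18978540666268717 [  9.94254487  -5.73312337 -10.27310261] 58.79211366176605
-0.03786080274628138 -0.0011839094779358631
```

View pics/s2b.png

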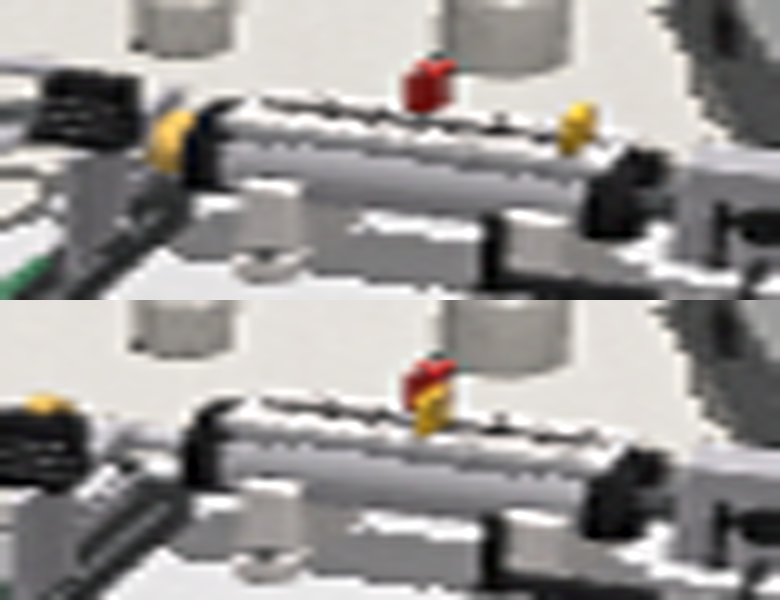

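View pics/w2c.png

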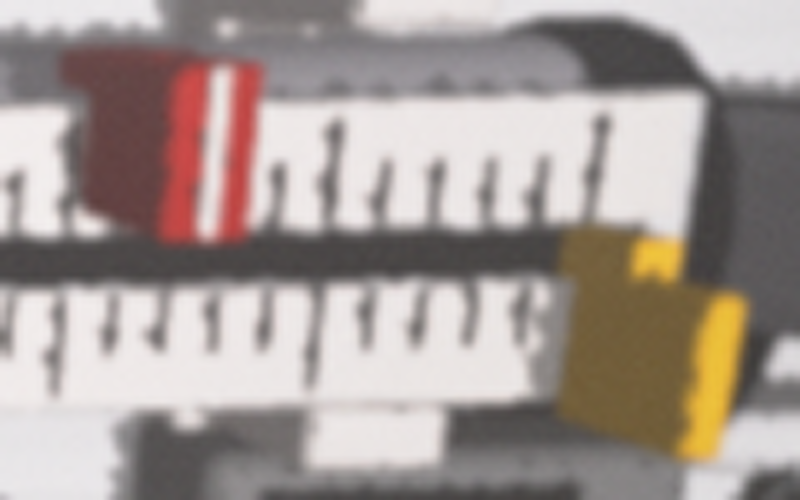

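The side crops show the pointer still to the right of the clip's line. In the w2 crop the white line runs from (219,65) to (208,240), and the pointer's top face from (724,300) to (700,450).

Run:
```python
from h import *
w=load('w2'); k=800/120
ex=np.array([.913,-.408]);ey=np.array([.408,.913]);bar=np.array([.4825,-.184])
for n,u,v in[('m',219,65),('m',208,240),('p',724,300),('p',700,450)]:
    p=atz(w,350+u/k-.4,120+v/k-.4,.106); d=p[:2]-bar; print(n,d@ex*1e3,d@ey*1e3)
# side: yellow & red centroids
for t in('side0','s2'):
    c=load(t); f=c['frame'][213:253,250:310].astype(int); b,g,r=f[...,0],f[...,1],f[...,2]
    y=(r>150)&(g>110)&(b<110); y[:,:18]=0; rd=(r>120)&(g<70)
    for n,m in(('y',y),('r',rd)):
        v,u=np.nonzero(m); q=(u.mean()+250,v.mean()+213); p=atz(c,*q,.098); d=p[:2]-bar; print(t,n,len(u),np.round(q,2),d@ex*1e3,d@ey*1e3)
    # where mark expected x of pointer at level
c=load('side0'); 
for t in ('s2',):
    yv,yu=0,0
```

```text
m 181.10580046849077 20.888619472516954
m 181.89220457409513 6.2580518589280265
p 227.1862400640209 1.1565800329251945
p 227.59243127860233 -12.201450411608445
side0 y 10 [291.8 227.2] 218.5209238051346 5.159141268372886
side0 r 5 [281.8 224. ] 181.51060686396295 11.696024001808663
s2 y 11 [282.55 226.  ] 188.1145647241476 0.49870612475987064
s2 r 4 [282.  223.5] 181.0221935678886 15.025702527007162
```

The two views agree on a 45.8 mm draw. The handle is drawn 38.2 mm, and the side camera also puts about 7 mm remaining. I'll creep up to it.

Request:
jog_arm --series '[[[0,-1,0,0,0,0,8],[0,-1,0,0,0,0,8],[0,-1,0,0,0,0,8],[0,-1,0,0,0,0,8],[0,-1,0,0,0,0,8],[0,-1,0,0,0,0,8],[0,-1,0,0,0,0,8],[0,0,0,0,0,0,8],[0,0,0,0,0,0,8],[0,0,0,0,0,0,8]]]'

```text
time_s: 15.4
eef_pos: [0.4412, -0.167, 0.04]
eef_rot: [0.004, 0.839, 0.545, 0.002]
wrist_force: [11.8, -6.8, -11.8]
opening: 0.185
grasp_force: 58.7
```

Run:
```python
from h import *
o=ctrl.get_obs(); print(o['time_s'],o['eef_pos'],o['dq'].round(4),o['wrist_force'],o['grasp_force'])
d=o['eef_pos'][:2]-np.array([.48266,-.18447]); print(d@[.913,-.408])
c=snap('side','s3'); ex=np.array([.913,-.408])
def ctr(c):
    h=cv2.cvtColor(c['frame'],cv2.COLOR_BGR2HSV)[213:240,272:300]; m=((h[...,0]>18)&(h[...,0]<32)&(h[...,1]>150)&(h[...,2]>110)); v,u=np.nonzero(m)
    return u.mean()+272,v.mean()+213,len(u)
P=[]
for t in('side0','s2','s3'):
    u,v,n=ctr(load(t)); p=atz(load(t),u,v,.1)[:2]; P.append(p); print(t,u,v,n,(p-P[0])@ex*1e3)
```

```text
15.4 [ 0.44122371 -0.16699041  0.03995411] [-0.0011  0.0006 -0.0002 -0.0003  0.0001 -0.0023] [ 11.77567346  -6.80403082 -11.77745828] 58.68341267108917
-0.04496300058458114
side0 293.7142857142857 229.71428571428572 7 0.0
s2 282.5 227.5 10 -37.97449018923707
s3 280.5 227.0 10 -45.03974594050549
```

The side view (45.0 mm), the TCP travel (45.0 mm) and the spring force (13.5 N, which corresponds to 45 mm) all agree. That is within 1 mm of the mark, held still.

```bash
python3 -c "
from bench import ctrl
print(ctrl.hand_in())"
```

```text
the job is handed in; nothing more can be done
None
```

The job is handed in, with no verdict returned: the lock is at its free end stop, and the gripper is holding the handle still at 45.0 mm of draw, about 1 mm short of the red marker by my measurement (45.8 mm).

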